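Measure the egg cup's foot with the caliper

TASK

I want to cut a recess in this shelf for the glass egg cup, so its foot needs measuring: the caliper lies with its jaws pointing the wrong way, so bring it round and lay it flat on the shelf, display up, with the open long jaws either side of the foot and the widest part of the foot well inside the jaws, then slide the jaw in gently until both jaws touch the glass. Do it where the egg cup stands, without tilting the jaws, squeezing the glass hard or disturbing the rest of the row, and leave the caliper lying there closed on the foot so that I can read it.

Things in the scene. Friction and masses are not known exactly. Their poses are not given: they have to be found in the camera images.
- caliper: Digital caliper, steel with black display housing, 0.25 kg, loose, lying flat, display up. Origin: underside of the beam's middle line, 75 mm along +x from the fixed jaw's measuring face. +x: along the beam, the way the sliding jaw opens; +y: the way both long jaws point (at first roughly towards the robot); z up. Beam: x -91 to +137, y -8 to +8, 5 mm thick. Short inside jaws reach y = -25.
- caliper_jaw (a joint): Opening between the measuring faces of the two long jaws, in metres: 0 closed, up to 0.14; the caliper's reading. At first 44 to 52 mm open. The sliding jaw stays where it is left and moves with 0.5 N plus 3 N per m/s; its lock screw is slack.
- fixed_face (a point): Middle of the fixed long jaw's measuring face (which faces the caliper's +x), at (-75, 28, 4) mm in the caliper's frame. The jaw runs from the beam's edge at y = 8 to its tip at y = 48, z 0 to 8; it is 10 mm wide (outer edge at x = -85) up to y = 40, then 6 mm wide to the tip.
- sliding_face (a point): Middle of the sliding long jaw's measuring face, at y = 28, z = 4 in the caliper's frame. The jaw mirrors the fixed one (10 mm wide up to y = 40, then 6), z 1 to 8. Over both jaws the width is the opening + 20 mm: they can be squeezed together from outside. A frame on the beam moves with it: from the face to 64 mm beyond, y -12 to +9, top at 9 (a thumb roller on it to y = 12).
- housing_top (a point): Centre of the top of the black display housing, part of the sliding jaw, near the caliper's centre of mass; a good place to lift it, gripping across the beam. 56 mm along the beam, 27 mm across it, z 8 to 18 mm. This point lies 44 mm beyond the sliding jaw's measuring face, at y = -4.5, z = 18 in the caliper's frame.
- eggcup: Green glass egg cup, fragile, loose, 55 mm tall, 0.08 kg, standing in front of the row. Origin: centre of the underside of its foot, z up. Foot: round disc, 36 mm diameter, 9 mm thick, straight rim. Stem 14 mm in diameter up to 22 mm, then the bowl, widening to 45 mm in diameter from 42 mm up: it overhangs the foot by 4.5 mm all round.
- canister: Stainless steel sugar canister with hinged lid, 96 mm in diameter, 112 mm tall, in the row behind the egg cup and caliper. Origin: centre of its underside. Not to be disturbed.
- mug: Blue ceramic mug, 80 mm in diameter, 92 mm tall, handle to its own +y reaching 77 mm from the centre, in the row. Origin: centre of its underside. Not to be disturbed.
- scoop: Green plastic scoop, 155 mm long along its own y, 75 mm wide, 34 mm high, in the row. Origin: under its middle. Not to be disturbed.
- potstand: Slatted wooden pot stand, 140 x 150 mm, 20 mm high, lying in the row. Origin: centre of its underside. Not to be disturbed.
There are look-alikes about, which are no part of the job. Several things have the shape of the caliper; the one meant has the colours described above.

How it is judged:
By the outcome, as a careful person would: the job done as asked, in the order asked, and still so for the second after the job is handed in, with the robot touching nothing.
It also fails if it takes over 64 s, if anything falls off the work surface, if the arm or the gripper's body presses on something with over 40 N, if the wrist force passes 120 N, or if a joint passes its speed limit or range.

ROBOT

A 6-joint arm with a two-finger parallel gripper is mounted at the origin on the work surface. World frame = base frame: x ahead of the robot, y to its left, z up, the work surface at z = 0. Lengths are in mm, angles in rad, forces in N, time in s.
With the tool pointing down it reaches from about 300 to 875 mm from the base axis. Payload 4.2 kg.
Tool frame: the origin (TCP) lies at the very end of the fingers, on their centre line; the grasp point (between the pads) lies 19 mm behind it; z points along the fingers, y is the line along which they close (so a half turn about z gives the same grasp; the last joint's range is limited). The gripper opens to 85 mm and grips with 20 to 120 N. Pads are 22 mm wide; open, the fingers measure 114 mm over their backs; the gripper's body (76 mm by 85 mm) begins 54 mm behind the grasp point. The pads swing forward as they close: fully open they stand 13 mm farther back than shut.
Start: joints at [-1.351, 0.32, 1.565, -0, 1.257, -0.02], TCP at [136.569, -558.561, 231.338] pointing down, gripper open.
Joint ranges: [-3.11, 3.11], [-0.84, 2.01], [0.21, 2.61], [-1.34, 4.49], [0.05, 2.63], [-2.56, 2.56]. Speed limits (rad/s): [2.57, 2.57, 3.14, 3.14, 3.14, 3.14].

INTERFACE

Orientations are given as a unit quaternion [x, y, z, w].
In Python, from bench import robot, vision gives the robot as it stands.
- The arm moves only by the tool move_arm, never from a script. Its argument "series" is a list of rows, each an object with "gripper": the closure, from -1 (fully open) to 1 (shut); "travel": the shift along the world's x, y, z in units of 25 mm (1.0 is 25 mm), a list of three; "turn": the turn, a rotation vector about the world's x, y, z in units of 5 degrees (1.0 is 5 degrees), a list of three. In form: [{"gripper": gripper, "travel": [dx, dy, dz], "turn": [ax, ay, az]}, ...]. A call has 1 to 20 rows; each row is the pose to reach, as a shift and turn from the pose commanded when the call began; what a row does not reach only later rows make up. A row lasts 1/12 s, in which the tool goes at most 41.7 mm and 7.16 degrees, less where a joint would pass 70% of its speed; a pose out of reach is approached as far as the arm can. A call with a gripper value outside its range is refused whole. The fingers move at their own pace and stop on an object; "newtons" is the grip in N (left out, the last holds). Time passes only in rows, so rows that repeat a pose let the fingers close. It gives the time, the measured TCP pose, the force, the opening and the grip force at its end, in the units of the state.
- robot.get_state(): the state, without advancing time (a new reading comes with each control period).
- vision.read_camera(name): name is "side" or "top"; returns a dict with "img" (420x560x3 uint8, red, green, blue), "fx", "fy", "cx", "cy" (pixels), "D" ([k1, k2, p1, p2, k3] as OpenCV has them; the pictures are not rectified), "rvec" (rotation vector, rad) and "tvec" (3), from world to camera coordinates, as OpenCV has them. Camera axes: x right, y down, z forward; pixel columns grow to the right and rows downward; lengths in mm; the calibration is good to about 2 mm. A picture is of the moment at which its call begins. There is no depth.
- robot.close_job(): hands the job in; it is judged then, once.
The state is a dict: "t": time; "joints": joint angles; "dq": joint speeds; "effort": joint torques, N m; "eef_pos": TCP position; "orientation": TCP orientation; "force": force on the tool from outside, world axes, zero at the start; "moment": the same for the moment, N m; "finger_gap": finger opening in mm; "gripper_force": force on a finger pad.
Only numpy, scipy, OpenCV 4.12 (cv2) and the standard library are available. Lean on these libraries where they do the work, as an engineer would, in place of code of your own. Each camera call takes 0.05 s, during which the arm holds its last target. There are 200 camera calls.

## Working session

There is one attempt and no reset: what is moved stays moved. The work goes in short steps, Python scripts to look and compute and a tool call to move; the robot and the scene stay as the last step left them, time stands still between calls to the robot, and variables do not carry over. Pictures are saved under pics/ and viewed, at most 10 in all, crops included, and the job is handed in when it is done.

Besides the shell and the picture viewer there is one more tool, called as name(argument=value, ...), one argument or row to a line, values as JSON. move_arm: Moves the arm, as the interface text tells. Its arguments: {"type":"object","properties":{"series":{"type":"array","items":{"type":"object","properties":{"gripper":{"type":"number"},"travel":{"type":"array","items":{"type":"number"}},"turn":{"type":"array","items":{"type":"number"}}}}},"newtons":{"type":"number"}},"required":["series"]}

```bash
mkdir -p pics; cat > h.py <<'E'
import numpy as np, cv2
from bench import robot, vision
def cam(n):
    c=vision.read_camera(n); c['K']=np.array([[c['fx'],0,c['cx']],[0,c['fy'],c['cy']],[0,0,1.]]); c['R']=cv2.Rodrigues(np.array(c['rvec'],float))[0]; c['t']=np.array(c['tvec'],float).ravel(); c['Dd']=np.array(c['D'],float); return c
def ray(c,px):
    p=cv2.undistortPoints(np.array(px,float).reshape(-1,1,2),c['K'],c['Dd']).reshape(-1,2)
    d=np.c_[p,np.ones(len(p))]@c['R']; return -c['R'].T@c['t'], d
def plane(c,px,z):
    o,d=ray(c,px); return o+d*((z-o[2])/d[:,2])[:,None]
def proj(c,P):
    return cv2.projectPoints(np.array(P,float).reshape(-1,1,3),np.array(c['rvec'],float),c['t'],c['K'],c['Dd'])[0].reshape(-1,2)
def save(c,n,crop=None,s=1):
    im=c['img'][...,::-1]
    if crop: x0,y0,x1,y1=crop; im=im[y0:y1,x0:x1]
    cv2.imwrite('pics/'+n,cv2.resize(im,None,fx=s,fy=s,interpolation=cv2.INTER_CUBIC))
E
python3 - <<'E'
from h import *
for n in('side','top'):
    c=cam(n); save(c,n+'0.png',s=1.4); np.save(n+'0.npy',c['img']); print(n,-c['R'].T@c['t'],c['R'][2],c['fx'])
print(robot.get_state())
E
```

```text
side [372.86628548 944.09949061 742.08397163] [ 0.09440996 -0.82824394 -0.55235744] 517.0801261707509
top [ 274.75431891  -71.76777508 1338.14146827] [ 0.16161596 -0.0208872  -0.98663266] 522.1604947488082
{'t': 0.1, 'joints': array([-1.35098616e+00,  3.20229124e-01,  1.56553051e+00, -1.77416002e-05,
        1.25738611e+00, -2.00364746e-02]), 'dq': array([ 5.45183946e-04, -2.17979499e-03, -2.98365492e-03,  4.84813377e-05,
        1.39867775e-04,  9.77223427e-04]), 'effort': array([ 3.10917912e-04, -4.16409838e+01, -2.34704876e+01,  9.32230336e-06,
        4.88166843e-03, -1.37677321e-05]), 'eef_pos': array([ 136.47912738, -558.14631407,  230.575959  ]), 'orientation': array([ 9.92817185e-01,  1.19638764e-01, -8.58325773e-05, -7.71836602e-04]), 'force': array([ 0.45332786,  0.00202758, -0.25884629]), 'moment': array([-0.03575495, -0.02096343,  0.01188188]), 'gripper_force': 0.0, 'finger_gap': 85.0196365103456}
```

View pics/top0.png

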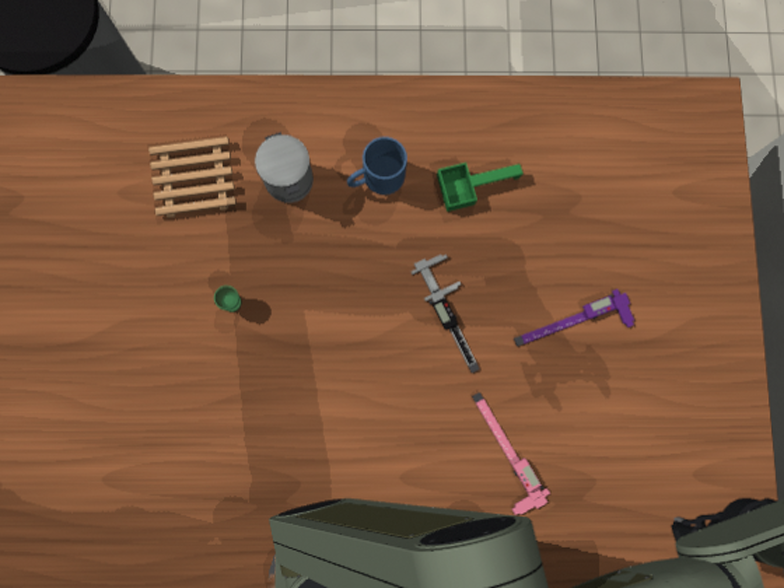

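View pics/side0.png

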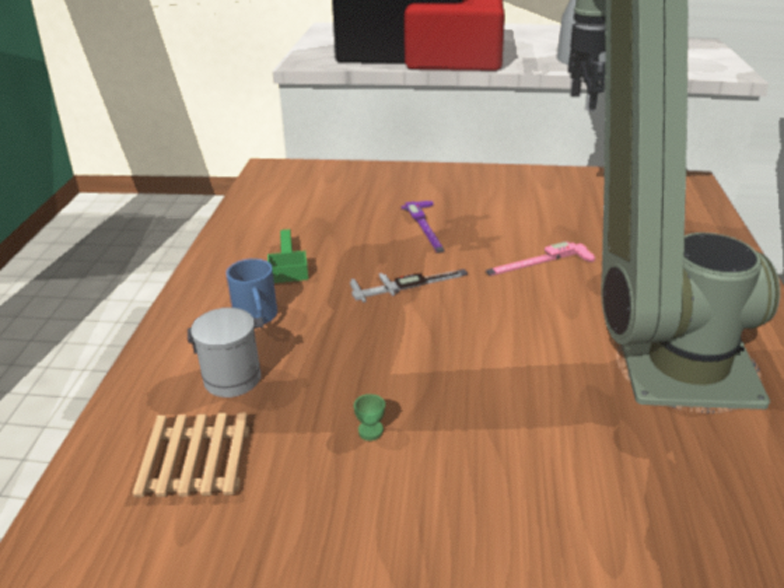

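The top view shows the steel caliper at about scaled (415–475, 258–368), jaws to the right, and the green cup at (229, 299). In the side view the cup's foot is at about (371, 431). Next I'll measure both.

```bash
python3 - <<'E'
from h import *
t=cam('top'); s=cam('side')
A=t['img'][175:270,290:345][...,::-1]; A=cv2.resize(A,None,fx=6,fy=6,interpolation=cv2.INTER_CUBIC)
B=s['img'][190:218,245:340][...,::-1]; B=cv2.resize(B,None,fx=4,fy=4,interpolation=cv2.INTER_CUBIC)
C=s['img'][275:320,245:285][...,::-1]; C=cv2.resize(C,None,fx=6,fy=6,interpolation=cv2.INTER_CUBIC)
im=np.zeros((600,760,3),np.uint8); im[:570,:330]=A; im[:112,340:720]=B; im[130:400,340:580]=C
cv2.imwrite('pics/z1.png',im)
def comps(c,m,lab,reg):
    x0,y0,x1,y1=reg; mm=np.zeros(m.shape,np.uint8); mm[y0:y1,x0:x1]=m[y0:y1,x0:x1]
    n,l,st,ce=cv2.connectedComponentsWithStats(mm)
    for i in range(1,n):
        if st[i,4]>15: print(lab,st[i],ce[i])
    return mm
for c,n,reg in((t,'top',(140,190,190,235)),(s,'side',(245,275,285,320))):
    hsv=cv2.cvtColor(c['img'],cv2.COLOR_RGB2HSV); m=((hsv[...,0]>45)&(hsv[...,0]<85)&(hsv[...,1]>90)&(hsv[...,2]>40)).astype(np.uint8)
    m=comps(c,m,n+' cup',reg)
    if n=='side':
        for r in range(278,318):
            q=np.where(m[r])[0]
            if len(q): print(r,q.min(),q.max(),end='; ')
hsv=cv2.cvtColor(t['img'],cv2.COLOR_RGB2HSV); 
m=((hsv[...,1]<60)&(hsv[...,2]>90)).astype(np.uint8); m=comps(t,m,'steel',(285,175,350,275))
E
```

```text
top cup [153 205  19  18 223] [162.92825112 213.62780269]
side cup [259 293  13  16 101] [264.47524752 299.99009901]
286 254 254; 293 270 271; 294 269 271; 295 256 270; 296 259 270; 297 260 271; 298 260 268; 299 260 268; 300 260 270; 301 261 266; 302 261 264; 303 261 267; 304 261 268; 305 261 269; 306 260 266; 307 258 268; 308 259 263; 309 259 267; 311 261 261; steel [294 182  35  34 351] [309.25071225 198.32193732]
steel [311 216  10  14  75] [315.64       222.74666667]
steel [328 235  12  26  47] [333.44680851 247.68085106]
steel [322 237  13  24  36] [328.16666667 248.33333333]
```

View pics/z1.png

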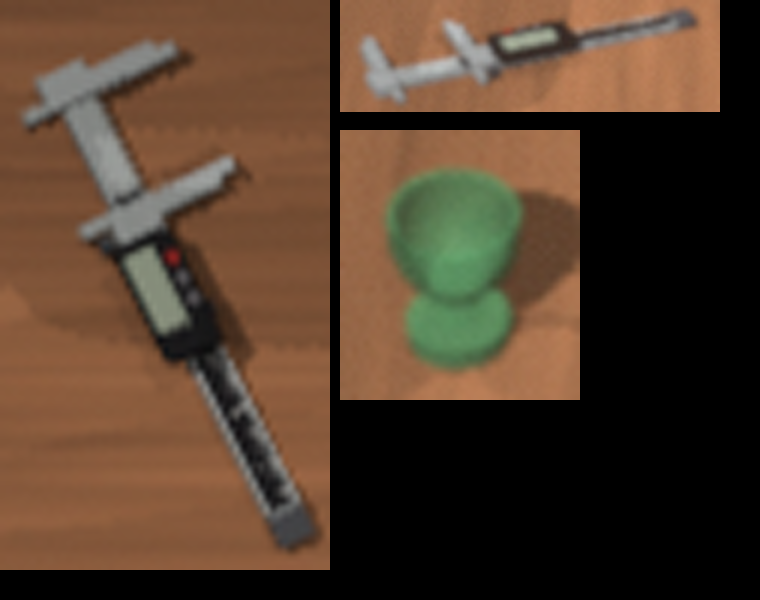

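```bash
cat > m.py <<'E'
from h import *
t=cam('top'); s=cam('side')
def zt(p): p=np.array(p,float).reshape(-1,2); return (p+.5)/6-.5+[290,175]
# cup
r=plane(t,[[162.3,213.3]],55)[0]; print('cup top rim',r)
f=plane(s,[[(459-340+.5)/6-.5+245,(368-130+.5)/6-.5+275]],0)[0]
o,_=ray(s,[[0,0]]); v=f[:2]-o[:2]; v/=np.linalg.norm(v); print('cup side foot',f[:2]+18*v)
rim=plane(s,[[(455-340+.5)/6-.5+245,(170-130+.5)/6-.5+275]],55)[0]; print('side rim', rim[:2]-22.5*v)
# caliper
hsv=cv2.cvtColor(t['img'],cv2.COLOR_RGB2HSV)
m=np.zeros(hsv.shape[:2],np.uint8); m[178:272,288:348]=(hsv[178:272,288:348,1]<95)
n,l,st,ce=cv2.connectedComponentsWithStats(m); i=1+np.argmax(st[1:,4]); print('mask',st[i])
ys,xs=np.where(l==i); P=plane(t,np.c_[xs,ys],5)[:,:2]
a=plane(t,zt([[86,110],[283,512]]),5)[:,:2]; u=a[1]-a[0]; u/=np.linalg.norm(u)
for k in range(3): # refine axis: fit line to plain beam pixels
    w=np.array([-u[1],u[0]]); X=(P-a[0])@u; Y=(P-a[0])@w
    hi=X.max(); lo=X.min()
    b=((X>hi-70)&(X<hi-3)&(abs(Y)<14))|((X>lo+20)&(X<lo+45)&(abs(Y)<11))
    vx,vy,x0,y0=cv2.fitLine(P[b].astype(np.float32),cv2.DIST_L2,0,.01,.01).ravel()
    g=np.array([vx,vy]); u=g*np.sign(g@u); a=np.array([[x0,y0]])
w=np.array([-u[1],u[0]]); X=(P-a[0])@u; Y=(P-a[0])@w
print('yaw',np.degrees(np.arctan2(u[1],u[0])),'len',X.max()-X.min(),'Y',Y.min(),Y.max())
org=a[0]+u*((X.max()+X.min())/2-23); print('origin',org)
print('hist Y>15 X:',np.histogram(X[Y>15]-((X.max()+X.min())/2-23),bins=np.arange(-96,20,4)))
q=plane(t,zt([[105,97],[172,66],[140,192],[225,158]]),8)[:,:2]-org; print(np.c_[q@u,q@w].round(1))
# black housing
mb=((hsv[...,2]<70)&(hsv[...,1]<130)).astype(np.uint8)
sx=P0=None
h=plane(t,zt([[168,299]]),18)[0,:2]; print('housing by eye',h, (h-org)@u,(h-org)@w)
E
python3 m.py
```

```text
cup top rim [494.77891195 189.17429615  55.        ]
cup side foot [495.67282975 192.26485922]
side rim [493.18363661 195.40710029]
mask [293 182  49  84 904]
yaw -154.64013999316873 len 229.75187288264027 Y -25.954731843968705 48.499205821492154
origin [ 493.10487616 -196.23489384]
hist Y>15 X: (array([ 0,  0, 12, 16, 20, 15,  0,  0,  0,  0,  0,  0,  0,  0,  0,  0,  0,
       10, 20, 17, 12,  0,  0,  0,  0,  0,  0,  0]), array([-96, -92, -88, -84, -80, -76, -72, -68, -64, -60, -56, -52, -48,
       -44, -40, -36, -32, -28, -24, -20, -16, -12,  -8,  -4,   0,   4,
         8,  12,  16]))
[[-70.8  10.6]
 [-70.6  43.1]
 [-26.6   5.7]
 [-24.1  45.7]]
housing by eye [ 471.30074149 -200.35692781] 21.468467566950114 -5.613941689006948
```

move_arm(
  series=[
    {"gripper":-1,"travel":[13.46,14.33,-5.2],"turn":[0,0,2.34]},
    {"gripper":-1,"travel":[13.46,14.33,-5.2],"turn":[0,0,2.34]},
    {"gripper":-1,"travel":[13.46,14.33,-5.2],"turn":[0,0,2.34]},
    {"gripper":-1,"travel":[13.46,14.33,-5.2],"turn":[0,0,2.34]},
    {"gripper":-1,"travel":[13.46,14.33,-5.2],"turn":[0,0,2.34]},
    {"gripper":-1,"travel":[13.46,14.33,-5.2],"turn":[0,0,2.34]},
    {"gripper":-1,"travel":[13.46,14.33,-5.2],"turn":[0,0,2.34]},
    {"gripper":-1,"travel":[13.46,14.33,-5.2],"turn":[0,0,2.34]},
    {"gripper":-1,"travel":[13.46,14.33,-5.2],"turn":[0,0,2.34]},
    {"gripper":-1,"travel":[13.46,14.33,-5.2],"turn":[0,0,2.34]},
    {"gripper":-1,"travel":[13.46,14.33,-5.2],"turn":[0,0,2.34]},
    {"gripper":-1,"travel":[13.46,14.33,-5.2],"turn":[0,0,2.34]},
    {"gripper":-1,"travel":[13.46,14.33,-5.2],"turn":[0,0,2.34]},
    {"gripper":-1,"travel":[13.46,14.33,-5.2],"turn":[0,0,2.34]},
    {"gripper":-1,"travel":[13.46,14.33,-5.2],"turn":[0,0,2.34]},
    {"gripper":-1,"travel":[13.46,14.33,-5.2],"turn":[0,0,2.34]},
    {"gripper":-1,"travel":[13.46,14.33,-5.2],"turn":[0,0,2.34]},
    {"gripper":-1,"travel":[13.46,14.33,-5.2],"turn":[0,0,2.34]},
  ],
  newtons=30,
)

```text
t: 1.8
eef_pos: [472.4, -201.5, 101.8]
orientation: [0.976, 0.219, 0.0, 0.0]
force: [1.0, 0.0, -0.1]
finger_gap: 85.8
gripper_force: 0.0
```

move_arm(
  series=[
    {"gripper":-1,"travel":[0,0,-1.3]},
    {"gripper":-1,"travel":[0,0,-2.4]},
    {"gripper":-1,"travel":[0,0,-3.2]},
    {"gripper":-1,"travel":[0,0,-3.6]},
    {"gripper":-1,"travel":[0,0,-3.8]},
    {"gripper":-1,"travel":[0,0,-3.8]},
    {"gripper":-1,"travel":[0,0,-3.8]},
  ],
)

```text
validation failed for argument at $.se...
```

```bash
python3 - <<'E'
from h import *
t=cam('top'); s=cam('side'); print(robot.get_state()['eef_pos'],robot.get_state()['force'])
A=cv2.resize(t['img'][165:275,280:350],None,fx=5,fy=5,interpolation=cv2.INTER_CUBIC)
B=cv2.resize(s['img'][170:230,240:340],None,fx=4,fy=4,interpolation=cv2.INTER_CUBIC)
im=np.zeros((560,760,3),np.uint8); im[:550,:350]=A; im[:240,355:755]=B; cv2.imwrite('pics/z2.png',im[...,::-1])
E
```

```text
[ 472.59793867 -201.25406084  101.74012245] [ 1.1208841  -0.54739351 -1.0912587 ]
```

View pics/z2.png

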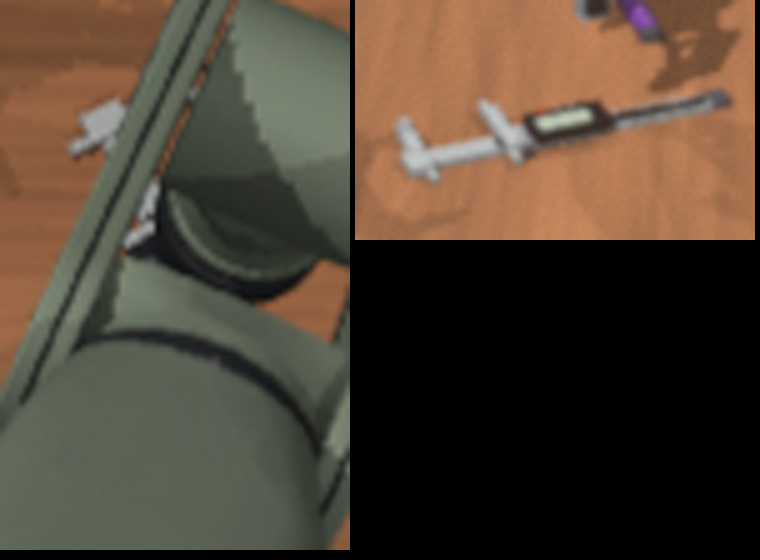

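The picture shows the caliper unmoved in the side view. The top view is blocked by the arm, and the move was refused because `turn` was missing. Descending now.

move_arm(
  series=[
    {"gripper":-1,"travel":[0,0,-1.3],"turn":[0,0,0]},
    {"gripper":-1,"travel":[0,0,-2.4],"turn":[0,0,0]},
    {"gripper":-1,"travel":[0,0,-3.2],"turn":[0,0,0]},
    {"gripper":-1,"travel":[0,0,-3.6],"turn":[0,0,0]},
    {"gripper":-1,"travel":[0,0,-3.8],"turn":[0,0,0]},
    {"gripper":-1,"travel":[0,0,-3.8],"turn":[0,0,0]},
    {"gripper":-1,"travel":[0,0,-3.8],"turn":[0,0,0]},
  ],
)

```text
t: 2.48
eef_pos: [473.7, -200.8, 7.1]
orientation: [0.975, 0.22, 0.001, 0.001]
force: [0.3, -0.9, -0.1]
finger_gap: 85.5
gripper_force: 0.0
```

```bash
python3 - <<'E'
from h import *
s=cam('side'); st=robot.get_state(); print(st['eef_pos'],st['force'],st['moment'])
print(plane(s,[[293.2,200]],18))
B=cv2.resize(s['img'][140:230,240:360],None,fx=5,fy=5,interpolation=cv2.INTER_CUBIC)
cv2.imwrite('pics/z3.png',B[...,::-1])
E
```

```text
[ 473.9832006  -200.84979014    7.42116002] [0.47332139 0.35685087 0.19607469] [-0.01655397 -0.01552646 -0.02378653]
[[ 467.42045298 -190.07989125   18.        ]]
```

View pics/z3.png

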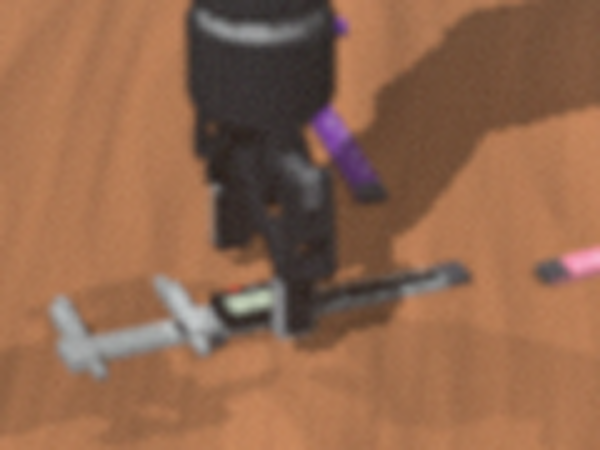

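The fingers straddle the housing: near finger tip at about (293, 325), housing centre at about (262, 298). Closing.

move_arm(
  series=[
    {"gripper":-0.6,"travel":[0,0,0],"turn":[0,0,0]},
    {"gripper":-0.3,"travel":[0,0,0],"turn":[0,0,0]},
    {"gripper":0,"travel":[0,0,0],"turn":[0,0,0]},
    {"gripper":0.3,"travel":[0,0,0],"turn":[0,0,0]},
    {"gripper":0.6,"travel":[0,0,0],"turn":[0,0,0]},
    {"gripper":1,"travel":[0,0,0],"turn":[0,0,0]},
    {"gripper":1,"travel":[0,0,0],"turn":[0,0,0]},
    {"gripper":1,"travel":[0,0,0],"turn":[0,0,0]},
    {"gripper":1,"travel":[0,0,0],"turn":[0,0,0]},
    {"gripper":1,"travel":[0,0,0],"turn":[0,0,0]},
  ],
  newtons=30,
)

```text
t: 3.37
eef_pos: [473.2, -200.3, 6.7]
orientation: [0.975, 0.22, 0.0, 0.0]
force: [-0.0, 0.7, 4.5]
finger_gap: 25.9
gripper_force: 33.8
```

move_arm(
  series=[
    {"gripper":1,"travel":[0,0,0.1],"turn":[0,0,0]},
    {"gripper":1,"travel":[0,0,0.3],"turn":[0,0,0]},
    {"gripper":1,"travel":[0,0,0.6],"turn":[0,0,0]},
    {"gripper":1,"travel":[0,0,1.0],"turn":[0,0,0]},
    {"gripper":1,"travel":[0,0,1.4],"turn":[0,0,0]},
    {"gripper":1,"travel":[0,0,1.7],"turn":[0,0,0]},
    {"gripper":1,"travel":[0,0,1.9],"turn":[0,0,0]},
    {"gripper":1,"travel":[0,0,2.0],"turn":[0,0,0]},
    {"gripper":1,"travel":[0,0,2.0],"turn":[0,0,0]},
    {"gripper":1,"travel":[0,0,2.0],"turn":[0,0,0]},
  ],
)

```text
t: 4.2
eef_pos: [472.9, -200.2, 56.3]
orientation: [0.975, 0.22, -0.0, 0.0]
force: [0.8, 0.3, -2.6]
finger_gap: 26.0
gripper_force: 32.9
```

```bash
python3 - <<'E'
from h import *
s=cam('side'); st=robot.get_state(); print(st['eef_pos'],st['force'],st['moment'],st['finger_gap'])
B=cv2.resize(s['img'][110:230,220:360],None,fx=4,fy=4,interpolation=cv2.INTER_CUBIC)
cv2.imwrite('pics/z4.png',B[...,::-1])
E
```

```text
[ 472.76221238 -200.19343068   56.07555028] [ 0.65075215 -0.92255176 -2.50481642] [ 0.00311254  0.04012885 -0.01854617] 25.82426257876748
```

View pics/z4.png

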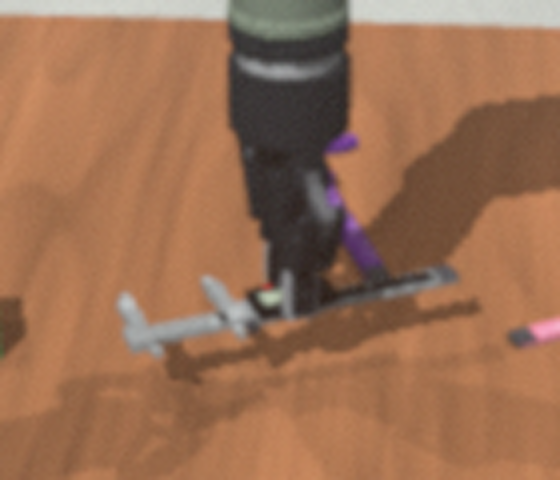

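Lifted level, with force −2.5 N matching 0.25 kg. The caliper is at (130–450, 270–340) in the picture. Carrying it to the staging spot short of the cup, turning it +64.6°.

move_arm(
  series=[
    {"gripper":1,"travel":[-0.06,0.13,0.1],"turn":[0,0,0.26]},
    {"gripper":1,"travel":[-0.19,0.39,0.3],"turn":[0,0,0.78]},
    {"gripper":1,"travel":[-0.38,0.9,0.6],"turn":[0,0,1.55]},
    {"gripper":1,"travel":[-0.6,1.54,0.9],"turn":[0,0,2.45]},
    {"gripper":1,"travel":[-0.85,2.31,1.2],"turn":[0,0,3.49]},
    {"gripper":1,"travel":[-1.1,3.21,1.4],"turn":[0,0,4.52]},
    {"gripper":1,"travel":[-1.35,4.11,1.5],"turn":[0,0,5.56]},
    {"gripper":1,"travel":[-1.6,5.14,1.6],"turn":[0,0,6.59]},
    {"gripper":1,"travel":[-1.85,6.17,1.6],"turn":[0,0,7.62]},
    {"gripper":1,"travel":[-2.1,7.2,1.6],"turn":[0,0,8.66]},
    {"gripper":1,"travel":[-2.35,8.22,1.6],"turn":[0,0,9.69]},
    {"gripper":1,"travel":[-2.57,9.12,1.6],"turn":[0,0,10.59]},
    {"gripper":1,"travel":[-2.76,10.02,1.6],"turn":[0,0,11.37]},
    {"gripper":1,"travel":[-2.92,10.79,1.6],"turn":[0,0,12.02]},
    {"gripper":1,"travel":[-3.05,11.44,1.6],"turn":[0,0,12.53]},
    {"gripper":1,"travel":[-3.11,11.95,1.6],"turn":[0,0,12.79]},
    {"gripper":1,"travel":[-3.14,12.34,1.6],"turn":[0,0,12.92]},
    {"gripper":1,"travel":[-3.14,12.59,1.6],"turn":[0,0,12.92]},
    {"gripper":1,"travel":[-3.14,12.79,1.6],"turn":[0,0,12.92]},
    {"gripper":1,"travel":[-3.14,12.85,1.6],"turn":[0,0,12.92]},
  ],
)

```text
t: 5.92
eef_pos: [394.7, 121.3, 96.3]
orientation: [0.707, 0.707, 0.0, 0.0]
force: [0.9, -0.4, -2.1]
finger_gap: 26.1
gripper_force: 32.9
```

move_arm(
  series=[
    {"gripper":1,"travel":[0,0,0],"turn":[0,0,0]},
    {"gripper":1,"travel":[0,0,-0.15],"turn":[0,0,0]},
    {"gripper":1,"travel":[0,0,-0.45],"turn":[0,0,0]},
    {"gripper":1,"travel":[0,0,-0.9],"turn":[0,0,0]},
    {"gripper":1,"travel":[0,0,-1.4],"turn":[0,0,0]},
    {"gripper":1,"travel":[0,0,-1.9],"turn":[0,0,0]},
    {"gripper":1,"travel":[0,0,-2.3],"turn":[0,0,0]},
    {"gripper":1,"travel":[0,0,-2.6],"turn":[0,0,0]},
    {"gripper":1,"travel":[0,0,-2.8],"turn":[0,0,0]},
    {"gripper":1,"travel":[0,0,-2.9],"turn":[0,0,0]},
    {"gripper":1,"travel":[0,0,-2.9],"turn":[0,0,0]},
    {"gripper":1,"travel":[0,0,-2.9],"turn":[0,0,0]},
  ],
)

```text
t: 6.92
eef_pos: [394.8, 120.9, 24.0]
orientation: [0.707, 0.707, 0.0, 0.0]
force: [0.8, -0.9, -1.7]
finger_gap: 25.8
gripper_force: 32.9
```

```bash
python3 - <<'E'
from h import *
s=cam('side'); t=cam('top'); st=robot.get_state(); print(st['eef_pos'],st['orientation'],st['force'],st['moment'],st['finger_gap'])
A=cv2.resize(t['img'][180:290,120:270],None,fx=5,fy=5,interpolation=cv2.INTER_CUBIC)
cv2.imwrite('pics/t5.png',A[...,::-1])
B=cv2.resize(s['img'][230:340,225:375],None,fx=5,fy=5,interpolation=cv2.INTER_CUBIC)
cv2.imwrite('pics/s5.png',B[...,::-1])
E
```

```text
[394.99700537 121.03994995  24.24606125] [7.06855334e-01 7.07357859e-01 5.34908398e-04 3.32348916e-04] [ 0.36830954 -0.68180812 -2.30716699] [-0.00465898  0.04196076 -0.01344772] 25.76370764376207
```

View pics/s5.png

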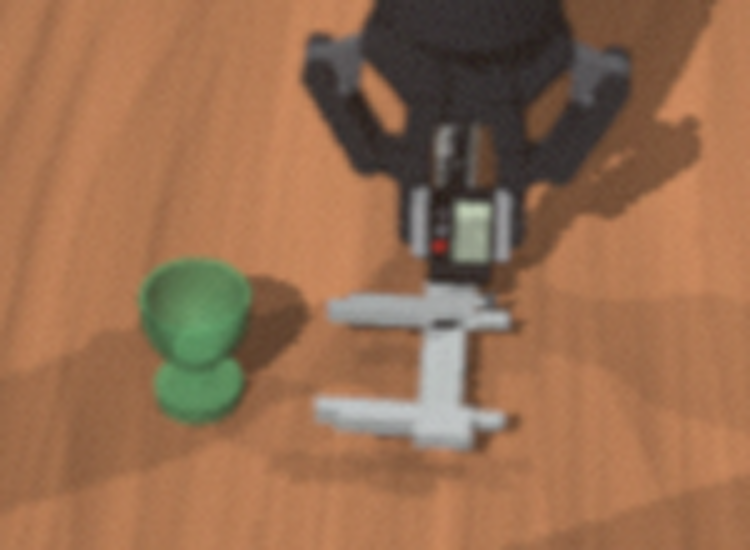

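The side view shows the caliper level and turned, with jaws at rows ~308 and ~412 pointing left at the cup (foot front at (199, 421)). Checking cup against jaws from these pixels.

```bash
python3 - <<'E'
from h import *
s=cam('side')
def z(p): return (np.array(p,float)+.5)/5-.5+[225,230]
zb=17.5
print('fixed face edge',plane(s,z([[330,397],[415,401]]),zb+8)[:,:2].round(1))
print('sliding face edge',plane(s,z([[340,317],[415,322]]),zb+8)[:,:2].round(1))
print('tips',plane(s,z([[315,398],[328,300]]),zb+8)[:,:2].round(1))
o,_=ray(s,[[0,0]])
f=plane(s,z([[199.5,422]]),0)[0]; v=f[:2]-o[:2]; v/=np.linalg.norm(v); print('foot',f[:2]+18*v)
print('foot L,R at z9',plane(s,z([[154,380],[244,380]]),9)[:,:2])
r=plane(s,z([[195.5,257]]),55)[0];print('rim far',r[:2]-22.5*v)
r=plane(s,z([[140,300],[252,300]]),55);print('rim LR',r[:,:2].mean(0))
print('expected fixed face y',121+94.7)
E
```

```text
fixed face edge [[439.5 216.7]
 [406.3 216.2]]
sliding face edge [[439.4 170.8]
 [409.  171.4]]
tips [[445.3 217.8]
 [445.1 161.1]]
foot [495.59001877 191.55488892]
foot L,R at z9 [[512.51040962 196.30155997]
 [476.34570927 193.21804706]]
rim far [493.38457315 194.67088189]
rim LR [493.60059802 197.61446534]
expected fixed face y 215.7
```

View pics/t5.png

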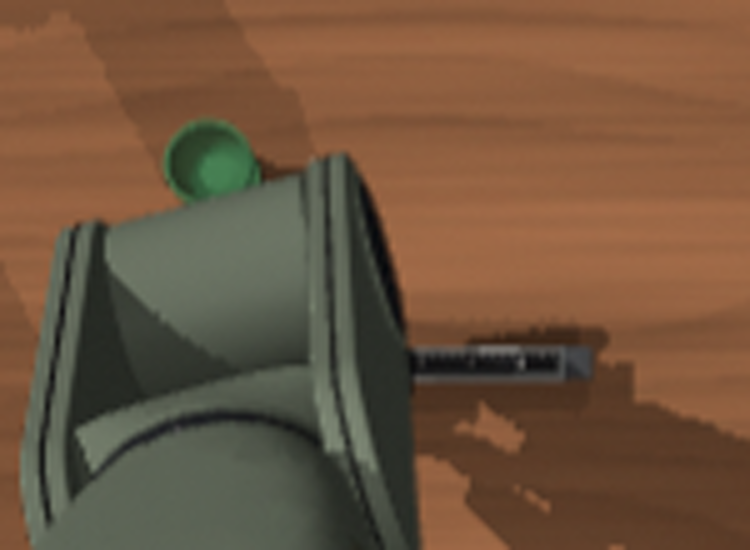

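Jaw faces measure y = 216.5 and 171 (opening ≈ 45.5 mm) and the cup is about (495, 191.5). The top view shows only the cup and the beam's tail, with the arm covering the rest. Lowering to 1 mm and advancing partway.

move_arm(
  series=[
    {"gripper":1,"travel":[0,-0.02,-0.1],"turn":[0,0,0]},
    {"gripper":1,"travel":[0,-0.06,-0.3],"turn":[0,0,0]},
    {"gripper":1,"travel":[0,-0.06,-0.5],"turn":[0,0,0]},
    {"gripper":1,"travel":[0,-0.06,-0.6],"turn":[0,0,0]},
    {"gripper":1,"travel":[0,-0.06,-0.65],"turn":[0,0,0]},
    {"gripper":1,"travel":[0,-0.06,-0.65],"turn":[0,0,0]},
    {"gripper":1,"travel":[0.1,-0.06,-0.65],"turn":[0,0,0]},
    {"gripper":1,"travel":[0.25,-0.06,-0.65],"turn":[0,0,0]},
    {"gripper":1,"travel":[0.45,-0.06,-0.65],"turn":[0,0,0]},
    {"gripper":1,"travel":[0.7,-0.06,-0.65],"turn":[0,0,0]},
    {"gripper":1,"travel":[0.9,-0.06,-0.65],"turn":[0,0,0]},
    {"gripper":1,"travel":[1.05,-0.06,-0.65],"turn":[0,0,0]},
    {"gripper":1,"travel":[1.15,-0.06,-0.65],"turn":[0,0,0]},
    {"gripper":1,"travel":[1.2,-0.06,-0.65],"turn":[0,0,0]},
    {"gripper":1,"travel":[1.2,-0.06,-0.65],"turn":[0,0,0]},
    {"gripper":1,"travel":[1.2,-0.06,-0.65],"turn":[0,0,0]},
  ],
)

```text
t: 8.4
eef_pos: [424.3, 119.4, 7.5]
orientation: [0.707, 0.707, -0.0, -0.0]
force: [-0.6, -0.4, -2.8]
finger_gap: 26.1
gripper_force: 32.9
```

```bash
python3 - <<'E'
from h import *
s=cam('side'); st=robot.get_state(); print(st['eef_pos'],st['force'],st['moment'],st['finger_gap'])
B=cv2.resize(s['img'][265:335,235:335],None,fx=8,fy=8,interpolation=cv2.INTER_CUBIC)
cv2.imwrite('pics/s6.png',B[...,::-1])
E
```

```text
[424.19685012 119.37032897   7.51344445] [ 0.74722769  0.063314   -1.61548193] [-0.02829241 -0.01781876  0.02269741] 26.00728612548809
```

View pics/s6.png

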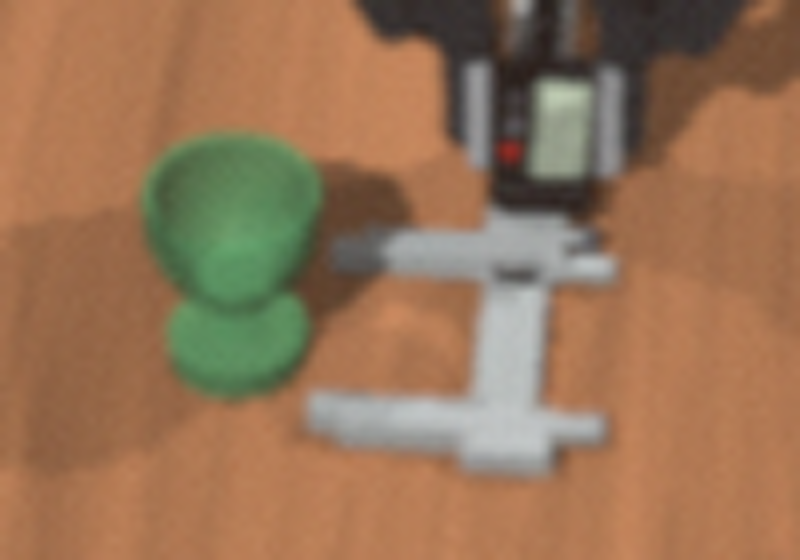

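```bash
python3 - <<'E'
from h import *
s=cam('side')
def z(p): return (np.array(p,float)+.5)/8-.5+[235,265]
print('fixed face edge',plane(s,z([[320,392],[455,407]]),9)[:,:2].round(1))
print('sliding face edge',plane(s,z([[345,262],[490,272]]),9)[:,:2].round(1))
print('tip',plane(s,z([[308,392]]),9)[:,:2].round(1))
o,_=ray(s,[[0,0]])
f=plane(s,z([[235,397]]),0)[0]; v=f[:2]-o[:2]; v/=np.linalg.norm(v); print('foot',f[:2]+18*v)
print('foot LR z9',plane(s,z([[166,330],[310,330]]),9)[:,:2])
E
```

```text
fixed face edge [[471.5 215.3]
 [437.9 217.7]]
sliding face edge [[470.3 168.4]
 [433.  169.1]]
tip [[474.5 215.6]]
foot [496.67376182 192.17717672]
foot LR z9 [[512.60093965 196.9214307 ]
 [476.45302407 193.83830097]]
```

Jaw midline y ≈ 192 matches the cup at y ≈ 192, and the tip is about 36 mm short. Sliding in slowly, then setting it down.

move_arm(
  series=[
    {"gripper":1,"travel":[0.05,0,0],"turn":[0,0,0]},
    {"gripper":1,"travel":[0.15,0,0],"turn":[0,0,0]},
    {"gripper":1,"travel":[0.3,0,0],"turn":[0,0,0]},
    {"gripper":1,"travel":[0.48,0,0],"turn":[0,0,0]},
    {"gripper":1,"travel":[0.66,0,0],"turn":[0,0,0]},
    {"gripper":1,"travel":[0.84,0,0],"turn":[0,0,0]},
    {"gripper":1,"travel":[1.02,0,0],"turn":[0,0,0]},
    {"gripper":1,"travel":[1.18,0,0],"turn":[0,0,0]},
    {"gripper":1,"travel":[1.3,0,0],"turn":[0,0,0]},
    {"gripper":1,"travel":[1.38,0,0],"turn":[0,0,0]},
    {"gripper":1,"travel":[1.42,0,0],"turn":[0,0,0]},
    {"gripper":1,"travel":[1.44,0,0],"turn":[0,0,0]},
    {"gripper":1,"travel":[1.44,0,0],"turn":[0,0,0]},
    {"gripper":1,"travel":[1.44,0,0],"turn":[0,0,0]},
  ],
)

```text
t: 9.67
eef_pos: [460.3, 119.4, 7.6]
orientation: [0.707, 0.707, -0.0, -0.0]
force: [-0.9, -1.1, -2.3]
finger_gap: 26.3
gripper_force: 32.9
```

```bash
python3 - <<'E'
from h import *
s=cam('side'); st=robot.get_state(); print(st['eef_pos'],st['force'],st['moment'],st['finger_gap'])
np.save('s7.npy',s['img'])
a=np.load('side0.npy').astype(int); b=s['img'].astype(int)
for n,i in(('0',a),('7',b)):
    g=(i[...,1]-i[...,0]>8); g=g[275:320,245:285]; ys,xs=np.where(g); print(n,len(xs),xs.min()+245,xs.max()+245,ys.min()+275,ys.max()+275,xs.mean()+245,ys.mean()+275, [ (r+275,np.where(g[r])[0].min()+245,np.where(g[r])[0].max()+245) for r in range(28,41) if g[r].any()])
E
```

```text
[460.31037622 119.43174124   7.58618762] [-0.81110489  0.09519816 -2.06981767] [-0.01096903  0.03189011  0.04348437] 25.647583442784683
0 550 253 274 282 313 263.76545454545453 296.58363636363634 [(303, np.int64(257), np.int64(272)), (304, np.int64(257), np.int64(272)), (305, np.int64(256), np.int64(273)), (306, np.int64(256), np.int64(273)), (307, np.int64(256), np.int64(273)), (308, np.int64(256), np.int64(272)), (309, np.int64(257), np.int64(272)), (310, np.int64(257), np.int64(271)), (311, np.int64(257), np.int64(270)), (312, np.int64(258), np.int64(269)), (313, np.int64(260), np.int64(267))]
7 554 253 274 282 313 263.86462093862815 296.64079422382673 [(303, np.int64(257), np.int64(272)), (304, np.int64(257), np.int64(272)), (305, np.int64(256), np.int64(272)), (306, np.int64(256), np.int64(273)), (307, np.int64(256), np.int64(272)), (308, np.int64(256), np.int64(272)), (309, np.int64(257), np.int64(272)), (310, np.int64(257), np.int64(271)), (311, np.int64(257), np.int64(270)), (312, np.int64(258), np.int64(269)), (313, np.int64(259), np.int64(268))]
```

Cup unmoved. Setting down, releasing and rising.

move_arm(
  series=[
    {"gripper":1,"travel":[0,0,-0.02],"turn":[0,0,0]},
    {"gripper":1,"travel":[0,0,-0.04],"turn":[0,0,0]},
    {"gripper":1,"travel":[0,0,-0.04],"turn":[0,0,0]},
    {"gripper":0.3,"travel":[0,0,-0.04],"turn":[0,0,0]},
    {"gripper":0.2,"travel":[0,0,-0.04],"turn":[0,0,0]},
    {"gripper":0.0,"travel":[0,0,-0.04],"turn":[0,0,0]},
    {"gripper":-0.3,"travel":[0,0,-0.04],"turn":[0,0,0]},
    {"gripper":-0.3,"travel":[0,0,-0.04],"turn":[0,0,0]},
  ],
)

```text
t: 10.38
eef_pos: [460.7, 119.5, 6.6]
orientation: [0.707, 0.707, 0.0, 0.0]
force: [0.6, 0.0, 0.2]
finger_gap: 55.2
gripper_force: 0.0
```

```bash
python3 - <<'E'
from h import *
s=cam('side'); st=robot.get_state(); print(st['eef_pos'],st['force'],st['finger_gap'])
# pad bottoms from s6 (gap 26, TCP 424.2,119.4,7.5)
def z(p): return (np.array(p,float)+.5)/8-.5+[235,265]
o,d=ray(s,z([[483,168],[608,175]]))
for y in (119.4,130.4): print(y,(o+d*((y-o[1])/d[:,1])[:,None]).round(1))
E
```

```text
[460.66718602 119.45634328   6.6183637 ] [-0.26049606 -0.13864859 -0.34801794] 55.58133954067443
119.4 [[ 4.387e+02  1.194e+02 -4.000e-01]
 [ 4.054e+02  1.194e+02 -5.000e-01]]
130.4 [[437.8 130.4   9.5]
 [404.9 130.4   9.4]]
```

move_arm(
  series=[
    {"gripper":-1,"travel":[0,0,0.3],"turn":[0,0,0]},
    {"gripper":-1,"travel":[0,0,1.0],"turn":[0,0,0]},
    {"gripper":-1,"travel":[0,0,2.0],"turn":[0,0,0]},
    {"gripper":-1,"travel":[0,0,3.0],"turn":[0,0,0.5]},
    {"gripper":-1,"travel":[0,0,3.54],"turn":[0,0,1.8]},
    {"gripper":-1,"travel":[0.1,0.2,3.54],"turn":[0,0,3.1]},
    {"gripper":-1,"travel":[0.3,0.6,3.54],"turn":[0,0,4.4]},
    {"gripper":-1,"travel":[0.6,1.2,3.54],"turn":[0,0,5.7]},
    {"gripper":-1,"travel":[0.9,1.9,3.54],"turn":[0,0,7.0]},
    {"gripper":-1,"travel":[1.2,2.5,3.54],"turn":[0,0,8.3]},
    {"gripper":-1,"travel":[1.37,2.88,3.54],"turn":[0,0,9.6]},
    {"gripper":-1,"travel":[1.37,2.88,3.54],"turn":[0,0,10.9]},
    {"gripper":-1,"travel":[1.37,2.88,3.54],"turn":[0,0,12.2]},
    {"gripper":-1,"travel":[1.37,2.88,3.54],"turn":[0,0,13.5]},
    {"gripper":-1,"travel":[1.37,2.88,3.54],"turn":[0,0,14.8]},
    {"gripper":-1,"travel":[1.37,2.88,3.54],"turn":[0,0,16.1]},
    {"gripper":-1,"travel":[1.37,2.88,3.54],"turn":[0,0,17.2]},
    {"gripper":-1,"travel":[1.37,2.88,3.54],"turn":[0,0,18]},
    {"gripper":-1,"travel":[1.37,2.88,3.54],"turn":[0,0,18]},
    {"gripper":-1,"travel":[1.37,2.88,3.54],"turn":[0,0,18]},
  ],
)

```text
t: 12.1
eef_pos: [494.8, 191.4, 95.5]
orientation: [0.001, 1.0, 0.0, 0.0]
force: [-0.7, -0.3, 0.2]
finger_gap: 85.8
gripper_force: 0.0
```

```bash
python3 - <<'E'
from h import *
s=cam('side'); st=robot.get_state(); print(st['eef_pos'],st['orientation'],st['joints'],st['finger_gap'])
B=cv2.resize(s['img'][230:330,215:348],None,fx=6,fy=6,interpolation=cv2.INTER_CUBIC)
cv2.imwrite('pics/s8.png',B[...,::-1])
E
```

```text
[494.82792158 191.42938178  95.39216712] [5.27904854e-04 9.99999848e-01 9.07387703e-05 1.32499963e-04] [ 3.47403331e-01  3.76493368e-01  1.85870804e+00  1.01958488e-04
  9.06080253e-01 -1.22240007e+00] 85.63892336334625
```

View pics/s8.png

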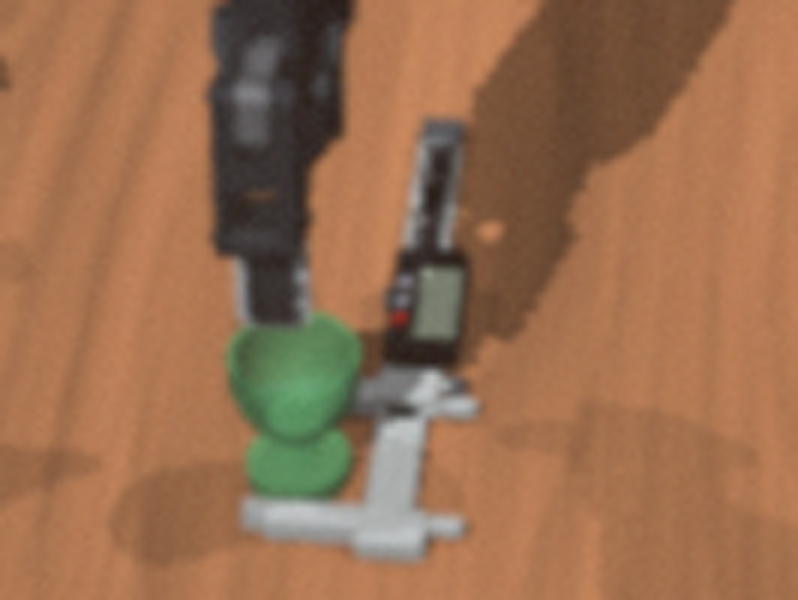

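The caliper lies flat with its open jaws either side of the foot (foot 247–352, rows 425–498; fixed jaw along row ~515), and the gripper is centred above. Descending with fingers open, outside the jaws.

move_arm(
  series=[
    {"gripper":-1,"travel":[0,0,-0.4],"turn":[0,0,0]},
    {"gripper":-1,"travel":[0,0,-1.1],"turn":[0,0,0]},
    {"gripper":-1,"travel":[0,0,-1.8],"turn":[0,0,0]},
    {"gripper":-1,"travel":[0,0,-2.4],"turn":[0,0,0]},
    {"gripper":-1,"travel":[0,0,-2.9],"turn":[0,0,0]},
    {"gripper":-1,"travel":[0,0,-3.2],"turn":[0,0,0]},
    {"gripper":-1,"travel":[0,0,-3.4],"turn":[0,0,0]},
    {"gripper":-1,"travel":[0,0,-3.6],"turn":[0,0,0]},
    {"gripper":-1,"travel":[0,0,-3.8],"turn":[0,0,0]},
    {"gripper":-1,"travel":[0,0,-3.9],"turn":[0,0,0]},
    {"gripper":-1,"travel":[0,0,-3.9],"turn":[0,0,0]},
  ],
)

```text
t: 13.07
eef_pos: [494.7, 191.4, -2.7]
orientation: [-0.0, 1.0, -0.0, -0.0]
force: [-0.3, 0.3, 0.8]
finger_gap: 85.2
gripper_force: 0.0
```

move_arm(
  series=[
    {"gripper":-1,"travel":[0,0,-0.05],"turn":[0,0,0]},
    {"gripper":-1,"travel":[0,0,-0.1],"turn":[0,0,0]},
    {"gripper":-1,"travel":[0,0,-0.15],"turn":[0,0,0]},
    {"gripper":-1,"travel":[0,0,-0.2],"turn":[0,0,0]},
    {"gripper":-1,"travel":[0,0,-0.2],"turn":[0,0,0]},
  ],
)

```text
t: 13.48
eef_pos: [494.7, 191.4, -7.5]
orientation: [-0.0, 1.0, 0.0, -0.0]
force: [-0.2, -0.1, -0.3]
finger_gap: 85.5
gripper_force: 0.0
```

```bash
python3 - <<'E'
from h import *
st=robot.get_state(); print(st['eef_pos'],st['force'],st['moment'],st['finger_gap'])
E
```

```text
[494.72910108 191.4031654   -7.52265349] [-0.17283417 -0.10427443 -0.28010939] [-0.04958902  0.02809971  0.04900414] 85.49313173254832
```

move_arm(
  series=[
    {"gripper":-0.9,"travel":[0,0,0.03],"turn":[0,0,0]},
    {"gripper":-0.82,"travel":[0,0,0.06],"turn":[0,0,0]},
    {"gripper":-0.76,"travel":[0,0,0.09],"turn":[0,0,0]},
    {"gripper":-0.7,"travel":[0,0,0.1],"turn":[0,0,0]},
    {"gripper":-0.68,"travel":[0,0,0.1],"turn":[0,0,0]},
    {"gripper":-0.66,"travel":[0,0,0.1],"turn":[0,0,0]},
    {"gripper":-0.66,"travel":[0,0,0.1],"turn":[0,0,0]},
  ],
  newtons=20,
)

```text
t: 14.07
eef_pos: [494.9, 191.4, -4.9]
orientation: [-0.0, 1.0, 0.0, 0.0]
force: [-0.2, -0.2, 0.8]
finger_gap: 70.7
gripper_force: 0.3
```

```bash
python3 - <<'E'
from h import *
st=robot.get_state(); print(st['eef_pos'],st['force'],st['gripper_force'],st['finger_gap'])
s=cam('side'); np.save('s9.npy',s['img']); a=np.load('s7.npy').astype(int)
b=s['img'].astype(int)
for i in(a,b):
    g=(i[...,1]-i[...,0]>8)[298:320,245:285]; ys,xs=np.where(g); print(len(xs),xs.mean()+245,ys.mean()+298,ys.max()+298)
E
```

```text
[494.85526997 191.39069792  -4.88535984] [-0.18723391 -0.20005653  0.84406227] 0.25035180151462555 70.72238683391731
242 264.0289256198347 305.2603305785124 313
60 270.05 305.18333333333334 312
```

move_arm(
  series=[
    {"gripper":-0.64,"travel":[0,0,0],"turn":[0,0,0]},
    {"gripper":-0.62,"travel":[0,0,0.01],"turn":[0,0,0]},
    {"gripper":-0.6,"travel":[0,0,0.01],"turn":[0,0,0]},
    {"gripper":-0.58,"travel":[0,0,0.02],"turn":[0,0,0]},
    {"gripper":-0.56,"travel":[0,0,0.03],"turn":[0,0,0]},
    {"gripper":-0.54,"travel":[0,0,0.03],"turn":[0,0,0]},
    {"gripper":-0.52,"travel":[0,0,0.04],"turn":[0,0,0]},
    {"gripper":-0.5,"travel":[0,0,0.04],"turn":[0,0,0]},
    {"gripper":-0.48,"travel":[0,0,0.05],"turn":[0,0,0]},
    {"gripper":-0.46,"travel":[0,0,0.05],"turn":[0,0,0]},
    {"gripper":-0.44,"travel":[0,0,0.06],"turn":[0,0,0]},
    {"gripper":-0.42,"travel":[0,0,0.06],"turn":[0,0,0]},
    {"gripper":-0.42,"travel":[0,0,0.06],"turn":[0,0,0]},
    {"gripper":-0.42,"travel":[0,0,0.06],"turn":[0,0,0]},
  ],
)

```text
t: 15.28
eef_pos: [495.1, 191.8, -3.2]
orientation: [-0.0, 1.0, 0.0, 0.0]
force: [0.3, 2.5, 1.3]
finger_gap: 60.7
gripper_force: 1.5
```

move_arm(
  series=[
    {"gripper":-0.41,"travel":[0,0,0],"turn":[0,0,0]},
    {"gripper":-0.4,"travel":[0,0,0],"turn":[0,0,0]},
    {"gripper":-0.39,"travel":[0,0,0],"turn":[0,0,0]},
    {"gripper":-0.38,"travel":[0,0,0.01],"turn":[0,0,0]},
    {"gripper":-0.37,"travel":[0,0,0.01],"turn":[0,0,0]},
    {"gripper":-0.36,"travel":[0,0,0.02],"turn":[0,0,0]},
    {"gripper":-0.36,"travel":[0,0,0.02],"turn":[0,0,0]},
  ],
)

```text
t: 15.87
eef_pos: [494.7, 191.2, -3.0]
orientation: [-0.0, 1.0, -0.0, -0.0]
force: [0.2, 1.2, 0.8]
finger_gap: 58.0
gripper_force: 1.1
```

```bash
python3 - <<'E'
from h import *
st=robot.get_state(); print(st['eef_pos'],st['force'],st['moment'],st['gripper_force'],st['finger_gap'])
E
```

```text
[494.71327841 191.2078252   -3.04169371] [0.2156105  1.16569559 0.76430679] [ 0.22040307 -0.13534658 -0.03359925] 1.0753077222034335 58.008295943053845
```

move_arm(
  series=[
    {"gripper":-0.355,"travel":[0,0,0],"turn":[0,0,0]},
    {"gripper":-0.35,"travel":[0,0,0],"turn":[0,0,0]},
    {"gripper":-0.345,"travel":[0,0,0],"turn":[0,0,0]},
    {"gripper":-0.34,"travel":[0,0,0],"turn":[0,0,0]},
  ],
)

```text
t: 16.2
eef_pos: [494.7, 191.5, -2.9]
orientation: [-0.0, 1.0, 0.0, -0.0]
force: [0.1, 2.6, 1.3]
finger_gap: 57.3
gripper_force: 1.8
```

move_arm(
  series=[
    {"gripper":-0.335,"travel":[0,0,0],"turn":[0,0,0]},
    {"gripper":-0.33,"travel":[0,0,0],"turn":[0,0,0]},
    {"gripper":-0.33,"travel":[0,0,0],"turn":[0,0,0]},
  ],
)

```text
t: 16.45
eef_pos: [494.8, 191.6, -2.8]
orientation: [-0.0, 1.0, 0.0, 0.0]
force: [-0.9, 3.0, 2.9]
finger_gap: 57.2
gripper_force: 1.9
```

move_arm(
  series=[
    {"gripper":-0.325,"travel":[0,0,0],"turn":[0,0,0]},
    {"gripper":-0.32,"travel":[0,0,0],"turn":[0,0,0]},
    {"gripper":-0.32,"travel":[0,0,0],"turn":[0,0,0]},
  ],
)

```text
t: 16.7
eef_pos: [494.9, 191.5, -2.8]
orientation: [-0.0, 1.0, 0.0, 0.0]
force: [0.1, 3.2, 1.5]
finger_gap: 56.3
gripper_force: 2.0
```

move_arm(
  series=[
    {"gripper":-0.315,"travel":[0,0,0],"turn":[0,0,0]},
    {"gripper":-0.31,"travel":[0,0,0],"turn":[0,0,0]},
    {"gripper":-0.31,"travel":[0,0,0],"turn":[0,0,0]},
  ],
)

```text
t: 16.95
eef_pos: [495.0, 191.5, -2.9]
orientation: [-0.0, 1.0, 0.0, 0.0]
force: [-0.1, 3.4, 2.8]
finger_gap: 55.7
gripper_force: 2.0
```

move_arm(
  series=[
    {"gripper":-0.305,"travel":[0,0,0],"turn":[0,0,0]},
    {"gripper":-0.3,"travel":[0,0,0],"turn":[0,0,0]},
    {"gripper":-0.3,"travel":[0,0,0],"turn":[0,0,0]},
  ],
)

```text
t: 17.2
eef_pos: [495.0, 191.5, -2.8]
orientation: [-0.0, 1.0, 0.0, 0.0]
force: [0.2, 3.8, 3.5]
finger_gap: 55.9
gripper_force: 5.3
```

```bash
python3 - <<'E'
from h import *
st=robot.get_state(); print(st['eef_pos'],st['force'],st['gripper_force'],st['finger_gap'])
s=cam('side'); np.save('s10.npy',s['img'])
t=cam('top'); np.save('t10.npy',t['img'])
for n in('s7','s9','s10'):
    i=np.load(n+'.npy').astype(int)
    g=(i[...,1]-i[...,0]>8)[275:320,245:285]; print(n,[(r+275,np.where(g[r])[0].min()+245,np.where(g[r])[0].max()+245) for r in range(0,45,1) if g[r].any()])
E
```

```text
[494.98779781 191.5353448   -2.78131776] [0.19926401 3.8126725  3.45820621] 5.321657136082649 55.89884511450621
s7 [(282, np.int64(260), np.int64(268)), (283, np.int64(257), np.int64(270)), (284, np.int64(256), np.int64(272)), (285, np.int64(255), np.int64(273)), (286, np.int64(254), np.int64(274)), (287, np.int64(254), np.int64(274)), (288, np.int64(253), np.int64(274)), (289, np.int64(253), np.int64(274)), (290, np.int64(253), np.int64(274)), (291, np.int64(253), np.int64(274)), (292, np.int64(253), np.int64(274)), (293, np.int64(254), np.int64(274)), (294, np.int64(254), np.int64(274)), (295, np.int64(254), np.int64(273)), (296, np.int64(254), np.int64(273)), (297, np.int64(255), np.int64(273)), (298, np.int64(256), np.int64(272)), (299, np.int64(256), np.int64(271)), (300, np.int64(257), np.int64(270)), (301, np.int64(258), np.int64(270)), (302, np.int64(258), np.int64(271)), (303, np.int64(257), np.int64(272)), (304, np.int64(257), np.int64(272)), (305, np.int64(256), np.int64(272)), (306, np.int64(256), np.int64(273)), (307, np.int64(256), np.int64(272)), (308, np.int64(256), n
[... 1543 characters left out ...]
93, np.int64(271), np.int64(273)), (294, np.int64(271), np.int64(273)), (295, np.int64(271), np.int64(273)), (296, np.int64(270), np.int64(273)), (297, np.int64(269), np.int64(272)), (298, np.int64(269), np.int64(272)), (299, np.int64(269), np.int64(271)), (300, np.int64(269), np.int64(271)), (301, np.int64(269), np.int64(271)), (302, np.int64(269), np.int64(272)), (303, np.int64(269), np.int64(272)), (304, np.int64(269), np.int64(272)), (305, np.int64(269), np.int64(273)), (306, np.int64(269), np.int64(273)), (307, np.int64(268), np.int64(272)), (308, np.int64(268), np.int64(272)), (309, np.int64(268), np.int64(272)), (310, np.int64(269), np.int64(271)), (311, np.int64(269), np.int64(270))]
```

move_arm(
  series=[
    {"gripper":-0.295,"travel":[0,0,0],"turn":[0,0,0]},
    {"gripper":-0.295,"travel":[0,0,0],"turn":[0,0,0]},
  ],
)

```text
t: 17.47
eef_pos: [494.9, 191.5, -2.7]
orientation: [-0.0, 1.0, 0.0, 0.0]
force: [-1.2, 3.9, 4.4]
finger_gap: 55.4
gripper_force: 7.7
```

Grip force rises while the gap stalls at about 56 mm, so the jaws are closed on the 36 mm foot. Releasing gently and retreating straight up.

move_arm(
  series=[
    {"gripper":-0.3,"travel":[0,0,0],"turn":[0,0,0]},
    {"gripper":-0.31,"travel":[0,0,0],"turn":[0,0,0]},
    {"gripper":-0.34,"travel":[0,0,0],"turn":[0,0,0]},
    {"gripper":-0.4,"travel":[0,0,0],"turn":[0,0,0]},
    {"gripper":-0.5,"travel":[0,0,0],"turn":[0,0,0]},
    {"gripper":-0.7,"travel":[0,0,0],"turn":[0,0,0]},
    {"gripper":-1,"travel":[0,0,0],"turn":[0,0,0]},
    {"gripper":-1,"travel":[0,0,0],"turn":[0,0,0]},
    {"gripper":-1,"travel":[0,0,0],"turn":[0,0,0]},
    {"gripper":-1,"travel":[0,0,0.2],"turn":[0,0,0]},
    {"gripper":-1,"travel":[0,0,0.6],"turn":[0,0,0]},
    {"gripper":-1,"travel":[0,0,1.2],"turn":[0,0,0]},
    {"gripper":-1,"travel":[0,0,2.0],"turn":[0,0,0]},
    {"gripper":-1,"travel":[0,0,3.0],"turn":[0,0,0]},
    {"gripper":-1,"travel":[0,0,4.0],"turn":[0,0,0]},
    {"gripper":-1,"travel":[0,0,5.0],"turn":[0,0,0]},
    {"gripper":-1,"travel":[0,0,6.0],"turn":[0,0,0]},
    {"gripper":-1,"travel":[0,0,7.0],"turn":[0,0,0]},
    {"gripper":-1,"travel":[0,0,8.0],"turn":[0,0,0]},
    {"gripper":-1,"travel":[0,0,8.0],"turn":[0,0,0]},
  ],
)

```text
t: 19.13
eef_pos: [497.4, 192.4, 203.4]
orientation: [-0.0, 1.0, 0.002, 0.005]
force: [0.4, 0.8, 0.1]
finger_gap: 85.4
gripper_force: 0.0
```

move_arm(
  series=[
    {"gripper":-1,"travel":[0,-1.2,0],"turn":[0,0,0]},
    {"gripper":-1,"travel":[0,-2.6,0],"turn":[0,0,0]},
    {"gripper":-1,"travel":[0,-4,0],"turn":[0,0,0]},
    {"gripper":-1,"travel":[0,-5.5,0],"turn":[0,0,0]},
    {"gripper":-1,"travel":[0,-7,0],"turn":[0,0,0]},
    {"gripper":-1,"travel":[0,-8.5,0],"turn":[0,0,0]},
    {"gripper":-1,"travel":[0,-10,0],"turn":[0,0,0]},
    {"gripper":-1,"travel":[0,-11.5,0],"turn":[0,0,0]},
    {"gripper":-1,"travel":[0,-13,0],"turn":[0,0,0]},
    {"gripper":-1,"travel":[0,-14,0],"turn":[0,0,0]},
    {"gripper":-1,"travel":[0,-14,0],"turn":[0,0,0]},
    {"gripper":-1,"travel":[0,-14,0],"turn":[0,0,0]},
  ],
)

```text
t: 20.13
eef_pos: [494.4, -159.5, 197.2]
orientation: [0.001, 1.0, 0.0, -0.0]
force: [-0.2, -0.8, -0.4]
finger_gap: 85.3
gripper_force: 0.0
```

```bash
python3 - <<'E'
from h import *
s=cam('side'); t=cam('top'); st=robot.get_state(); print(st['t'],st['eef_pos'],st['force'])
for n,i in(('s7',np.load('s7.npy')),('now',s['img'])):
    i=i.astype(int); g=(i[...,1]-i[...,0]>8)[275:320,245:285]; ys,xs=np.where(g); print(n,len(xs),xs.min()+245,xs.max()+245,ys.min()+275,ys.max()+275,xs.mean()+245,ys.mean()+275)
for n,i in(('t0',np.load('top0.npy')),('now',t['img'])):
    i=i.astype(int); g=(i[...,1]-i[...,0]>8)[190:235,140:190]; ys,xs=np.where(g); print(n,len(xs),xs.min()+140,xs.max()+140,ys.min()+190,ys.max()+190,xs.mean()+140,ys.mean()+190)
hsv=cv2.cvtColor(t['img'],cv2.COLOR_RGB2HSV); m=np.zeros(hsv.shape[:2],np.uint8); m[195:255,125:260]=(hsv[195:255,125:260,1]<95)
n,l,stt,ce=cv2.connectedComponentsWithStats(m)
for k in range(1,n):
    if stt[k,4]>20: print(stt[k],ce[k])
ys,xs=np.where(m); P=plane(t,np.c_[xs,ys],5)[:,:2]
P=P[(P[:,0]>420)&(P[:,0]<525)]
b=P[(P[:,1]<90)]; vx,vy,x0,y0=cv2.fitLine(b.astype(np.float32),cv2.DIST_L2,0,.01,.01).ravel(); print('beam dir deg',np.degrees(np.arctan2(vy,vx)),'beam x',x0,y0)
print('extent',P.min(0),P.max(0))
j=P[(P[:,0]>480)]; print('jaw y hist',np.histogram(j[:,1],bins=np.arange(140,240,3)))
cv2.imwrite('pics/t11.png',cv2.resize(t['img'][190:260,125:265],None,fx=5,fy=5)[...,::-1])
E
```

```text
20.2333 [ 494.51362757 -157.81834989  197.20466348] [0.43080865 0.2457639  0.60286959]
s7 554 253 274 282 313 263.86462093862815 296.64079422382673
now 548 253 284 281 312 263.92335766423355 295.93065693430657
t0 277 153 171 204 222 162.18050541516246 213.06859205776175
now 303 153 188 204 232 163.95709570957095 214.31023102310232
[152 204  89  35 967] [186.04136505 225.32471562]
[253 224   7  31 140] [256.77142857 242.55      ]
beam dir deg 77.617004 beam x 458.15906 21.506994
extent [420.31799208 -50.22240018] [522.55377883 224.94550743]
jaw y hist (array([ 0,  0,  0,  0,  0,  0,  0,  9, 15, 14, 14, 12,  2,  3,  3,  7,  3,
        3,  3,  4,  5,  9,  7, 11, 18, 21, 21,  9,  0,  0,  0,  0,  0]), array([140, 143, 146, 149, 152, 155, 158, 161, 164, 167, 170, 173, 176,
       179, 182, 185, 188, 191, 194, 197, 200, 203, 206, 209, 212, 215,
       218, 221, 224, 227, 230, 233, 236, 239]))
```

```bash
python3 - <<'E'
from h import *
t=cam('top'); s=cam('side')
hsv=cv2.cvtColor(t['img'],cv2.COLOR_RGB2HSV); m=np.zeros(hsv.shape[:2],np.uint8); m[195:255,125:250]=(hsv[195:255,125:250,1]<95)
ys,xs=np.where(m); P=plane(t,np.c_[xs,ys],5)[:,:2]
b=P[(P[:,1]<70)&(abs(P[:,0]-463)<14)]; f=cv2.fitLine(b.astype(np.float32),cv2.DIST_L2,0,.01,.01).ravel(); print('beam',np.degrees(np.arctan2(f[1],f[0])),f[2:])
print('extent',P.min(0),P.max(0))
yy=np.arange(140,240,.5)
for c,n in((t,'top'),(s,'side')):
    S=cv2.cvtColor(c['img'],cv2.COLOR_RGB2HSV)[...,1].astype(np.float32)
    for X in (482,486,490,500,505,509):
        q=proj(c,np.c_[np.full_like(yy,X),yy,np.full_like(yy,8)]).astype(np.float32)
        v=cv2.remap(S,q[:,:1],q[:,1:],cv2.INTER_LINEAR).ravel()
        k=np.where((v[1:]<85)!=(v[:-1]<85))[0]; print(n,X,yy[k])
E
```

```text
beam 89.58707 [464.53      33.576126]
extent [439.20007185  -1.35835458] [527.80176308 224.94550743]
top 482 [161.5 174.5 206.5 219.5]
top 486 [161.5 174.5 207.5 219. ]
top 490 [161.5 175.5 214.  219. ]
top 500 [161.5 175.  213.  219.5]
top 505 [162.5 175.5 215.  218.5]
top 509 [165.5 175.  214.  216. ]
side 482 [149.5 157.  186.5 202.5 229.5]
side 486 [143.5 148.  169.  181.5 205.5 229.5]
side 490 [142.  155.  181.  183.5 206.  229.5]
side 500 [150. 161. 206. 228.]
side 505 [142.5 146.  161.  186.5 187.  205.5 225.5]
side 509 [141.5 146.5 149.5 155.5 158.5 171.5 173.  175.5 184.  195.  224. ]
```

Top-view check: outside width about 56 mm, inner gap about 35–36 mm, cup still in place, beam straight and robot clear. Handing in.

```bash
python3 -c "
from bench import robot
print(robot.close_job())"
```

```text
the job is handed in; nothing more can be done
None
```

The caliper is lying flat, display up, closed on the egg cup's foot where it stands, with the jaw opening at about 36 mm by camera measurement, and the robot is clear; the job is handed in, but no verdict came back.

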